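# Clamp the light detector's foot to the optics bench

### The job

The light detector stands loose on the clamp's base plate. Slide it along the plate until the far end of its foot sits flush and centred against the clamp's column, without ramming it, then wind the crank clockwise until the pad meets the foot and snug it by feel, to a push at the knob of about 4 N more than it took to run freely, and no harder. Let go and leave it clamped there, and leave the other things on the table alone.

Things in the scene. Friction and masses are not known exactly. Their poses are not given: they have to be found in the camera images.
- clamp: Screw-clamp station, bolted down: flat grey base plate 280 x 120 x 12 mm. This frame's +x runs along the plate from its open end towards the column, z up; the origin is at table height, 75 mm before the column's front face, on the plate's centre line. The plate's top is 12 mm above the origin.
- column: Black column, 44 mm wide, 30 mm deep, on the plate; its upper part (54 to 78 mm above the plate) overhangs 50 mm towards the plate's open end and carries the screw. Origin: middle of the lower edge of its front face, on the plate's top, 12 mm above the table; axes as clamp, so the toe stops at x = 0 of this frame.
- spindle: Vertical clamp screw carrying crank, knob and a sprung 22 mm rubber pad at its lower end. Origin: on the axis at the underside of the crank's hub, 120 mm above the table at the start, 30 mm before the column's face. It sinks 20 mm (with crank, knob and pad) per clockwise turn seen from above. The pad starts 8 to 19 mm above the foot's top, different each time.
- crank: Steel crank on the screw; x points from the axis to the knob, z up, origin on the axis. Running freely it needs a steady push of about 6 to 9 N at the knob. From the pad's touch on, the push grows about 3 N per further tenth of a turn. Snug is about 4 N above running freely (2.5 to 6 N is good); 8 N above is too hard. It stays where it is left.
- knob_mid (a point): Middle of the crank's upright black knob, a cylinder 18 mm across, 36 mm tall, that spins freely on its pin: hold it from above without turning the hand. It goes round the axis at 38 mm radius; starts on the column's side of the axis, 150 mm above the table. The flat crank bar ends 2 mm below it: grip its upper half.
- head (a point): Centre of the detector's black head, 36 (x) x 30 (y) x 32 (z) mm, gripped across y, on a 16 mm post on a flat steel foot 150 x 40 x 14 mm lying on the plate; 0.4 kg in all. x points along the foot to its toe. The head's centre is 64 mm above the foot's underside, 130 mm behind the toe, on the foot's centre line; a 20 mm round snout points to -x.
- toe (a point): Middle of the lower edge of the foot's far end, the end that goes under the pad and against the column; same axes as head. Starts 30 to 60 mm short of the column, up to 10 mm off the centre line and up to 0.12 rad askew.
- post: Bystander: plain steel post standing on the table, 25 mm across, 100 mm tall; origin at the centre of its underside.
- lens_tube: Bystander: black stepped lens tube standing on the table, 48 mm across at the foot, 70 mm tall; origin at the centre of its underside.
- driver: Bystander: screwdriver with a black handle lying on the table, 170 mm long; origin near its middle, on the table.

How it is judged:
By the outcome, as a careful person would: the job done as asked, in the order asked, and still so for the second after the job is handed in, with the robot touching nothing.
It also fails if it takes over 64 s, if anything falls off the work surface, if the arm or the gripper's body presses on something with over 40 N, if the wrist force passes 120 N, or if a joint passes its speed limit or range.

### The arm

A 6-joint arm with a two-finger parallel gripper is mounted at the origin on the work surface. World frame = base frame: x ahead of the robot, y to its left, z up, the work surface at z = 0. Lengths are in m, angles in degrees, forces in N, time in s.
With the tool pointing down it reaches from about 0.35 to 0.975 m from the base axis. Payload 4.9 kg.
Tool frame: the origin (TCP) lies at the very end of the fingers, on their centre line; the grasp point (between the pads) lies 19 mm behind it; y points along the fingers, z is the direction in which the jaws open and shut, and the axes are right-handed (so a half turn about y gives the same grasp; the last joint's range is limited). The gripper opens to 85 mm and grips with 20 to 120 N. Pads are 22 mm wide; open, the fingers measure 114 mm over their backs; the gripper's body (76 mm by 85 mm) begins 54 mm behind the grasp point. The pads swing forward as they close: fully open they stand 13 mm farther back than shut.
Start: joints at [56.494, 3.019, 92.412, -0, 84.569, -6.818], TCP at [0.281, 0.558, 0.231] pointing down, gripper open.
Joint ranges: [-172.51, 172.51], [-57.92, 126.97], [3.15, 148.05], [-58.71, 238.71], [5.1, 150.11], [-179.66, 179.66]. Speed limits (degrees/s): [147.25, 147.25, 180, 180, 180, 180].

### API

Orientations are given as [roll, pitch, yaw] about the fixed x, y, z axes, in that order (R = Rz(yaw) Ry(pitch) Rx(roll)).
In Python, from bench import arm gives the robot as it stands. Calls block until the motion is done:
- arm.goto(position, orientation): joint-space move of the TCP to a pose.
- arm.servo_line(position, vel=0.15, rotation=None, threshold=None): straight line of the TCP; rotation=None keeps the orientation; vel is the mean speed in m/s. With threshold (N) it stops when the force on the tool has changed by that much, and returns True; else False.
- arm.movej(angles): joint-space move.
- arm.release() and arm.close_gripper(grip_force=None): open the fingers fully, or close them until they stop; grip_force is the grip in N (None keeps the last).
- arm.pause(seconds).
- arm.ik(position, orientation): joint angles nearest the present ones, or None.
- arm.observe(): the state.
- arm.snapshot(name): name is "scene" or "top" or "wrist"; returns the picture (480x640x3 uint8, red, green, blue); there is no depth.
- arm.calibration(name): a dict with "fx", "fy", "cx", "cy" (pixels), "view" (4x4, takes a point from world to camera coordinates). Camera axes: x right, y up, looking along -z (the intrinsics and any distortion apply to the point x, -y, -z); pixel columns grow to the right and rows downward; lengths in m; the calibration is good to about 2 mm. A picture is of the moment at which its call begins: read the wrist's pose just before it. calibration takes no time and is no camera call; for the wrist camera it gives the pose at the moment of the call.
A pose or a line that the arm cannot do raises arm.MotionError and nothing moves.
- arm.hand_in(): hands the job in, once; it reports no verdict.
Trained networks look in the newest picture that a camera, given by its name, has taken for a name from the list of things; names that differ only in an ending like _2 or _b are one class to them, and where a whole thing is asked for, a point or a joint stands for the part that bears it (a point fixed in the world has none). Each returns a list of dicts, best first, with "score" (0 to 1); they miss things now and then, are a little off and sometimes report something else, mostly with a low value. They report only what shows in the picture. A call takes as long as a camera call.
- arm.trace(camera, name): "pixels" (480x640 bool, what is visible of it) and "extent" ([left, top, width, height] in pixels, round what is visible of it).
The state is a dict: "clock": time; "q": joint angles; "qvel": joint speeds; "joint_efforts": joint torques, N m; "tool_pos": TCP position; "eef_rot": TCP orientation; "contact_force": force on the tool from outside, world axes, zero at the start; "moment": the same for the moment, N m; "width": finger opening in m.
Only numpy, scipy, OpenCV 4.12 (cv2) and the standard library are available. Lean on these libraries where they do the work, as an engineer would, in place of code of your own. Each camera call takes 0.05 s, during which the arm holds its last target.

## Working session

There is one attempt and no reset: what is moved stays moved. The work goes in short steps, each a Python script; the robot and the scene stay as the last script left them, time stands still between calls to the robot, and variables do not carry over. Pictures are saved under pics/ and viewed, and the job is handed in when it is done.

```bash
ls; mkdir -p pics
python3 - <<'E'
from bench import arm
import cv2,numpy as np
for n in ["scene","top","wrist"]:
    im=arm.snapshot(n); cv2.imwrite(f"pics/{n}0.png",im[:,:,::-1])
    c=arm.calibration(n); print(n,{k:(np.round(v,4).tolist()) for k,v in c.items()})
    for t in ["clamp","head","knob_mid","crank","column","toe"]:
        try:
            r=arm.trace(n,t); print(t,[(round(d['score'],2),d['extent']) for d in r[:2]])
        except Exception as e: print(t,e)
o=arm.observe();print(o)
E
```

```text
pics
scene {'fx': 533.0037, 'fy': 533.0037, 'cx': 327.1153, 'cy': 242.5005, 'view': [[-0.4169, 0.9088, 0.0172, 0.2469], [-0.519, -0.2535, 0.8163, 0.198], [0.7462, 0.3313, 0.5774, -1.7729], [0.0, 0.0, 0.0, 1.0]]}
clamp [(0.9, [321.2, 258.4, 104.6, 77.1])]
head [(0.94, [361.4, 243.4, 48.8, 61.2])]
knob_mid []
crank [(0.65, [345.2, 254.4, 23.5, 20.8]), (0.37, [179.8, 230.7, 20.1, 37.2])]
column [(0.76, [334.2, 275.3, 35.2, 43.8])]
toe [(0.73, [367.0, 246.6, 41.0, 57.1])]
top {'fx': 476.4208, 'fy': 476.4208, 'cx': 316.525, 'cy': 236.9595, 'view': [[-0.0069, -0.9997, -0.0213, 0.0128], [0.9922, -0.0095, 0.1242, -0.5827], [-0.1244, -0.0203, 0.992, -1.1129], [0.0, 0.0, 0.0, 1.0]]}
clamp [(0.95, [234.7, 187.6, 77.7, 118.1])]
head [(0.62, [250.7, 228.1, 37.5, 62.8]), (0.55, [269.2, 189.2, 14.9, 29.2])]
knob_mid []
crank [(0.69, [268.4, 191.8, 13.8, 26.8])]
column [(0.87, [267.4, 190.3, 30.7, 39.6])]
toe [(0.73, [246.3, 228.9, 40.5, 64.5])]
wrist {'fx': 389.8032, 'fy': 389.8032, 'cx': 327.881, 'cy': 237.6097, 'view': [[0.4499, 0.8931, 0.0003, -0.6256], [-0.8623, 0.4344, -0.2602, 0.0329], [-0.2325, 0.1168, 0.9656, -0.3785], [0.0, 0.0, 0.0, 1.0]]}
clamp [(0.82, [62.6, 461.8, 63.0, 18.2])]
head []
knob_mid []
crank []
column []
toe []
{'clock': 1.05, 'q': array([ 5.64966723e+01,  3.02056721e+00,  9.24117897e+01,  8.34448974e-04,
        8.45685575e+01, -6.81798485e+00]), 'qvel': array([ 0.07688442,  0.00334699,  0.02783442, -0.05527711, -0.00866339,
       -0.04489641]), 'joint_efforts': array([-1.46034949e-04, -3.93688631e+01, -3.70467854e+01, -6.18607100e-05,
        4.00190638e-04,  3.13255811e-06]), 'tool_pos': array([0.28066761, 0.55842019, 0.23129786]), 'eef_rot': array([-9.00008093e+01,  9.33375427e-04, -2.66854219e+01]), 'contact_force': array([-0.13935391,  0.85857007, -0.53975732]), 'moment': array([ 0.04351261, -0.04691055,  0.00186644]), 'width': 0.08552735265006704}
```

Run:
```python
import cv2
im=cv2.imread("pics/top0.png");cv2.imwrite("pics/topz.png",cv2.resize(im[170:330,190:390],None,fx=4,fy=3.75,interpolation=cv2.INTER_CUBIC) if 0 else cv2.resize(im[175:320,200:390],None,fx=4,fy=4,interpolation=cv2.INTER_CUBIC))
im=cv2.imread("pics/scene0.png");cv2.imwrite("pics/scenez.png",cv2.resize(im[215:365,270:470],None,fx=4,fy=4,interpolation=cv2.INTER_CUBIC))
```

```text
(no output)
```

View pics/scene0.png

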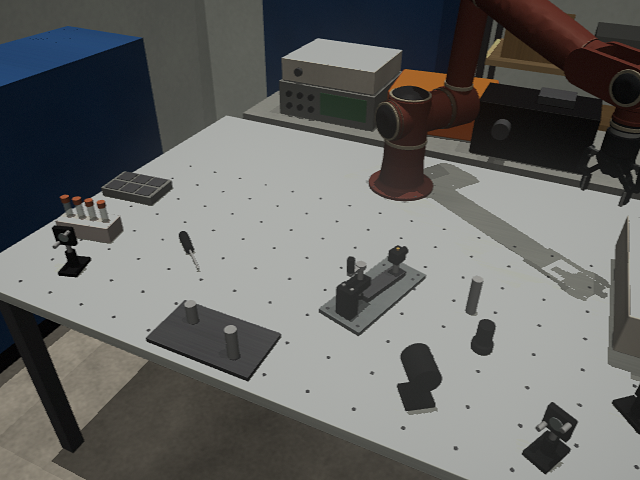

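View pics/topz.png

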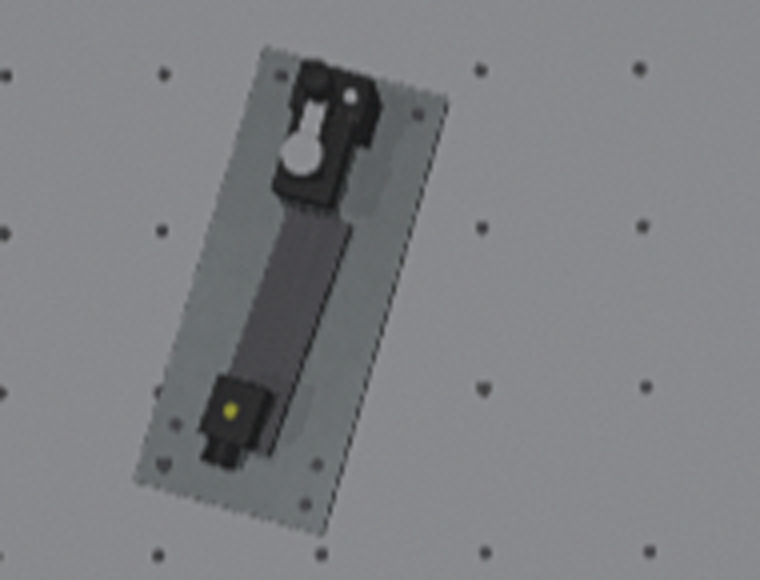

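View pics/scenez.png

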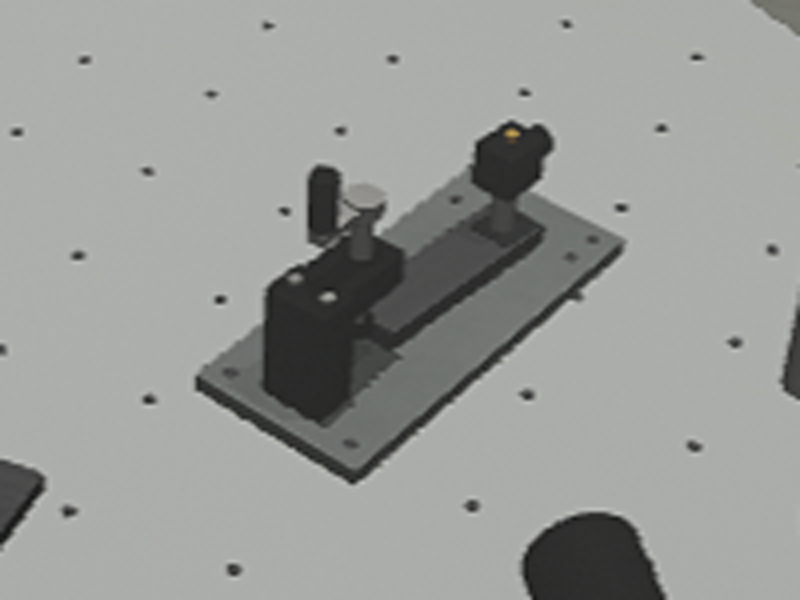

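View pics/top0.png

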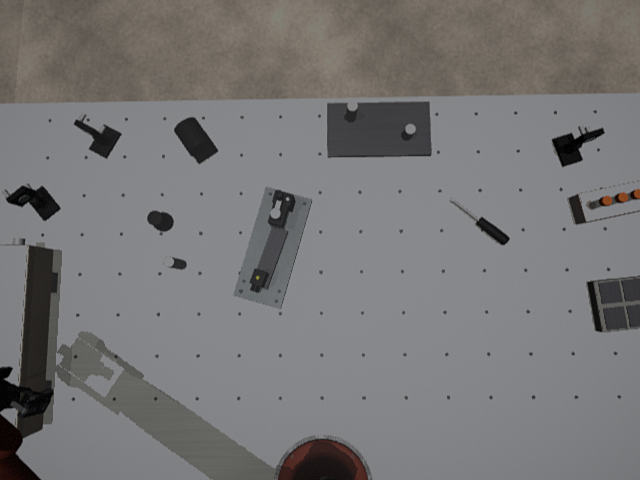

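```bash
cat > h.py <<'E'
import numpy as np,cv2
from bench import arm
def ray(c,uv):
    V=np.array(c['view']);R=V[:3,:3];C=-R.T@V[:3,3]
    d=np.array([(uv[0]-c['cx'])/c['fx'],-(uv[1]-c['cy'])/c['fy'],-1.]);return C,R.T@d
def onz(c,uv,z):
    C,d=ray(c,uv);return C+d*(z-C[2])/d[2]
def proj(c,P):
    V=np.array(c['view']);p=V[:3,:3]@np.asarray(P)+V[:3,3];return np.array([c['cx']+c['fx']*p[0]/-p[2],c['cy']+c['fy']*-p[1]/-p[2]])
def Rz(a): a=np.radians(a);return np.array([[np.cos(a),-np.sin(a),0],[np.sin(a),np.cos(a),0],[0,0,1]])
E
python3 - <<'E'
from h import *
c=arm.calibration("top")
P=[onz(c,(u/4+200-.375,v/4+175-.375),.012) for u,v in [(264,47),(448,97),(323,535),(136,482)]]
for p in P: print(p.round(4))
print([np.linalg.norm(P[i]-P[(i+1)%4]) for i in range(4)])
ctr=sum(P)/4; d=(P[0]+P[1]-P[2]-P[3])/2; yaw=np.degrees(np.arctan2(d[1],d[0])); print(ctr,yaw)
c=arm.calibration("wrist");o=arm.observe();V=np.array(c['view']);C=-V[:3,:3].T@V[:3,3]
R=Rz(o['eef_rot'][2])@np.array([[1,0,0],[0,0,1],[0,-1,0]])
print("cam in tool",R.T@(C-o['tool_pos']), (V[:3,:3]@R).round(3))
E
```

```text
[0.7147 0.1351 0.012 ]
[0.6816 0.0201 0.012 ]
[0.4124 0.0973 0.012 ]
[0.445  0.2115 0.012 ]
[np.float64(0.11970613112264772), np.float64(0.28008298850324603), np.float64(0.1187599295036938), np.float64(0.2803292469643381)]
[0.56342851 0.11601388 0.012     ] -15.917287093536121
cam in tool [-0.06619579 -0.14285822  0.00058228] [[ 0.001 -0.     1.   ]
 [-0.966  0.26   0.001]
 [-0.26  -0.966  0.   ]]
```

Run:
```python
from h import *
yaw=-15.9; R=Rz(yaw); ctr=np.array([.5634,.116,.012])
p=ctr+R@np.array([-.05,0,0]);p[2]=.26
arm.goto(p.tolist(),[-90,0,yaw]); print(arm.observe()['clock'])
import pickle
c=arm.calibration("wrist");im=arm.snapshot("wrist");cv2.imwrite("pics/w1.png",im[:,:,::-1]);pickle.dump(c,open("w1.pkl","wb"))
for t in ["clamp","head","knob_mid","crank","column"]:
    print(t,[(round(d['score'],2),d['extent']) for d in arm.trace("wrist",t)[:2]])
print(arm.observe()['tool_pos'],arm.observe()['clock'])
```

```text
2.8333
clamp [(0.93, [266.5, 104.3, 130.3, 309.5]), (0.56, [304.9, 310.9, 48.0, 87.4])]
head [(0.84, [303.9, 132.5, 51.5, 162.7])]
knob_mid [(0.58, [312.6, 403.7, 22.7, 6.5])]
crank [(0.67, [314.9, 348.2, 27.4, 65.3]), (0.47, [310.8, 303.8, 32.4, 110.0])]
column [(0.82, [303.8, 313.2, 50.8, 84.9]), (0.68, [304.1, 134.1, 47.1, 161.9])]
[0.51522422 0.13017528 0.25994415] 3.1333
```

View pics/w1.png

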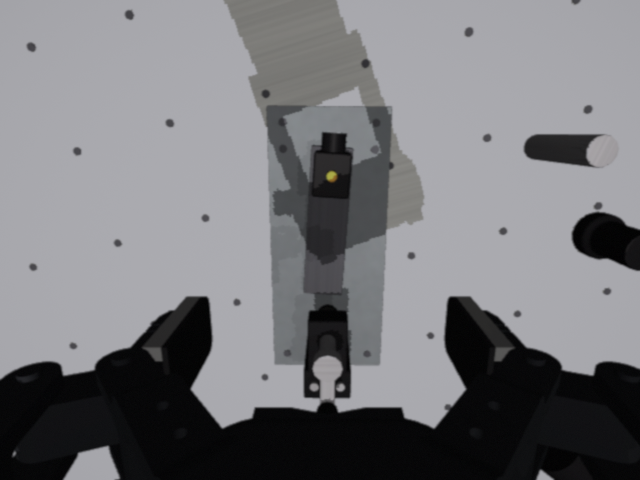

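Run:
```python
import cv2
im=cv2.imread("pics/w1.png");im=cv2.convertScaleAbs(im,alpha=1.7,beta=15)
cv2.imwrite("pics/w1a.png",cv2.resize(im[95:245,255:405],None,fx=4,fy=4,interpolation=cv2.INTER_CUBIC))
cv2.imwrite("pics/w1b.png",cv2.resize(im[270:420,255:405],None,fx=4,fy=4,interpolation=cv2.INTER_CUBIC))
```

```text
(no output)
```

View pics/w1a.png

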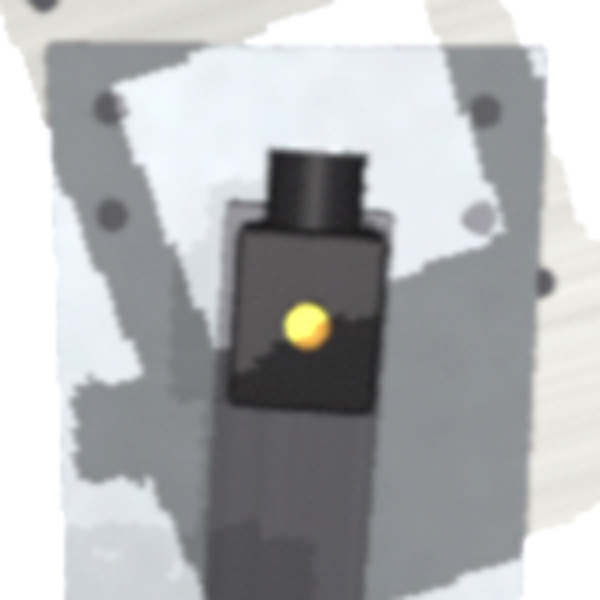

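View pics/w1b.png

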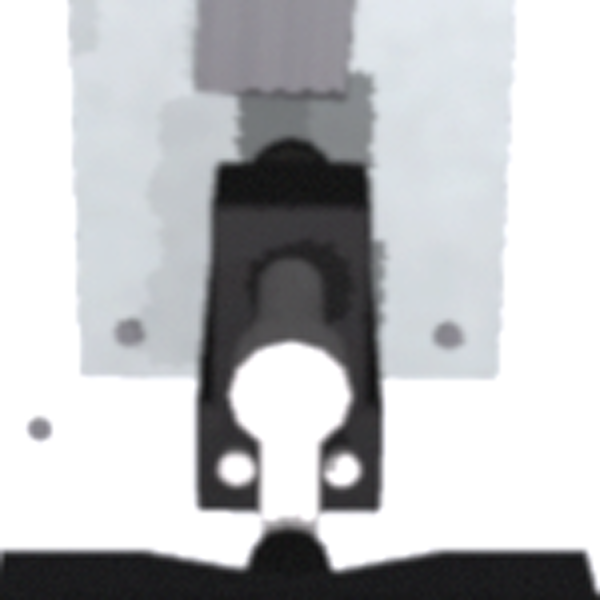

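Run:
```python
from h import *
import pickle
c=pickle.load(open("w1.pkl","rb"))
A=lambda u,v:(u/4+255-.375,v/4+95-.375); B=lambda u,v:(u/4+255-.375,v/4+270-.375)
P=[onz(c,q,.012) for q in [A(47,42),A(546,45),B(80,376),B(497,377)]]
ctr=sum(P)/4;d=P[2]+P[3]-P[0]-P[1];yaw=np.degrees(np.arctan2(d[1],d[0]));print("plate",ctr,yaw,[np.linalg.norm(P[i]-P[j]) for i,j in [(0,1),(2,3),(0,2),(1,3)]])
Rt=Rz(yaw).T; L=lambda p:(Rt@(p-ctr)).round(4)
for n,q,z in [("armfrontL",B(219,208),.09),("armfrontR",B(368,208),.09),("backL",B(197,508),.09),("backR",B(380,508),.09),("toeL",B(193,90),.026),("toeR",B(347,97),.026),("rearL",A(230,200),.026),("rearR",A(392,212),.026),("h1",A(238,228),.092),("h2",A(388,235),.092),("h3",A(228,405),.092),("h4",A(374,412),.092),("bump",A(307,326),.094),("hubtop",B(290,395),.132),("knobend",B(290,530),.168)]:
    print(n,L(onz(c,q,z)))
```

```text
plate [0.56185023 0.11765299 0.012     ] -16.329206531254204 [np.float64(0.11869620921425422), np.float64(0.11857460570650304), np.float64(0.27892296758309876), np.float64(0.27860848166123736)]
armfrontL [ 0.0467 -0.0158  0.078 ]
armfrontR [0.0464 0.0171 0.078 ]
backL [ 0.1237 -0.0213  0.078 ]
backR [0.1234 0.0214 0.078 ]
toeL [ 0.0459 -0.0255  0.014 ]
toeR [0.0476 0.0146 0.014 ]
rearL [-0.1034 -0.0154  0.014 ]
rearR [-0.101   0.0228  0.014 ]
h1 [-0.1001 -0.0113  0.08  ]
h2 [-0.099  0.018  0.08 ]
h3 [-0.0653 -0.0134  0.08  ]
h4 [-0.0641  0.016   0.08  ]
bump [-0.0814  0.0023  0.082 ]
hubtop [6.56e-02 1.00e-04 1.20e-01]
knobend [6.87e-02 1.00e-04 1.56e-01]
```

```bash
cat >> h.py <<'E'
CTR=np.array([.56185,.11765,.0]);YAW=-16.33
def W(x,y,z): p=CTR+Rz(YAW)@np.array([x,y,0]);p[2]=z;return p.tolist()
def loc(p): return (Rz(YAW).T@(np.array(p)-CTR)).round(4)
def st(m=""):
    o=arm.observe();print(m,round(o['clock'],2),"loc",loc(o['tool_pos']),"yaw",round(o['eef_rot'][2]-YAW,2),"F",(Rz(YAW).T@o['contact_force']).round(2),"M",o['moment'].round(2),"w",round(o['width'],4));return o
def snap(n,cam="wrist"):
    import pickle
    c=arm.calibration(cam);im=arm.snapshot(cam);cv2.imwrite(f"pics/{n}.png",im[:,:,::-1]);pickle.dump(c,open(n+".pkl","wb"))
E
python3 - <<'E'
from h import *
r=[-90,0,YAW-3.5]
arm.goto(W(-.0825,.0023,.13),r);st()
arm.servo_line(W(-.0825,.0023,.057),vel=.12);st("down")
arm.close_gripper(25);st("closed")
snap("w2");snap("s2","scene")
E
```

```text
3.73 loc [-0.0817  0.0027  0.1312] yaw -3.47 F [ 0.14 -0.01  0.99] M [-0.01 -0.04 -0.05] w 0.0853
down 4.49 loc [-0.0815  0.0027  0.0581] yaw -3.51 F [-0.56  0.15  0.01] M [-0.02 -0.01  0.01] w 0.0852
closed 5.03 loc [-0.0823  0.0023  0.0574] yaw -3.51 F [-0.42 -1.3   3.17] M [-0.14  0.12 -0.07] w 0.0294
```

View pics/w2.png

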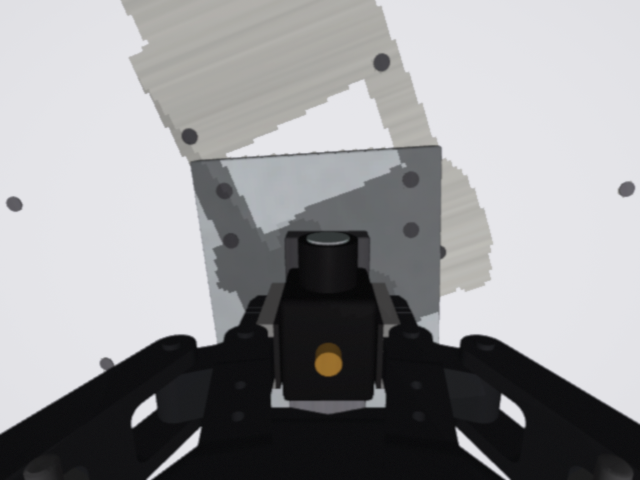

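Run:
```python
from h import *
arm.servo_line(W(-.048,0,.0574),vel=.04,rotation=[-90,0,YAW]);st("moved")
snap("w3");snap("t3","top");snap("s3","scene")
a=cv2.imread("pics/t3.png")[175:320,215:335];b=cv2.imread("pics/s3.png")[230:345,310:440]
a=cv2.resize(a,None,fx=4,fy=4,interpolation=2);b=cv2.resize(b,None,fx=4,fy=4,interpolation=2);cv2.imwrite("pics/t3z.png",a);cv2.imwrite("pics/s3z.png",b)
```

```text
moved 6.15 loc [-0.049   0.0004  0.0574] yaw 0.02 F [-5.15 -1.84  5.55] M [0.25 0.56 0.03] w 0.0297
```

View pics/w3.png

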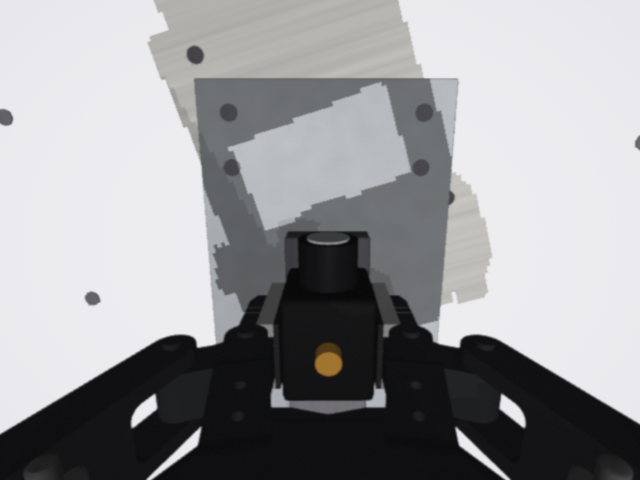

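View pics/t3z.png

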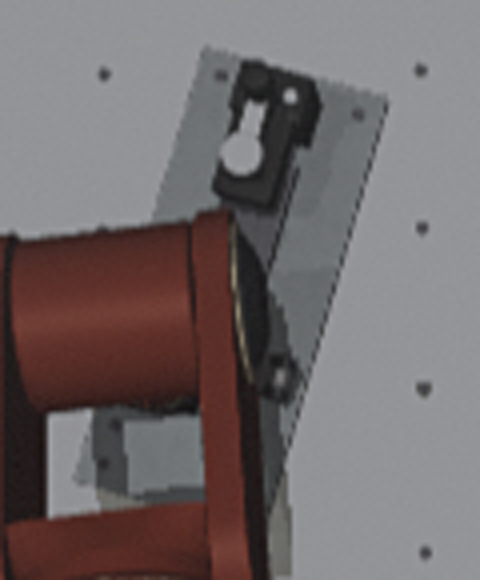

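View pics/s3z.png

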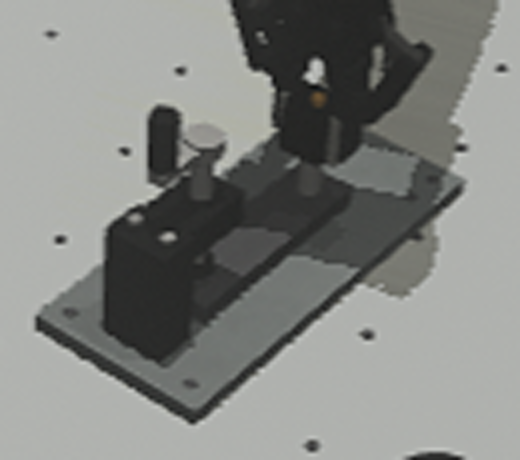

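Run:
```python
from h import *
arm.servo_line(W(-.042,-.0004,.0574),vel=.03);st("pre")
print(arm.servo_line(W(-.025,-.0004,.0574),vel=.01,threshold=4));st("stop")
arm.pause(.2);st("stop")
snap("w4")
```

```text
pre 6.65 loc [-0.0424  0.      0.0574] yaw 0.01 F [-4.71  0.79  4.2 ] M [0.52 0.42 0.09] w 0.0296
True
stop 7.17 loc [-0.0412 -0.0001  0.0574] yaw 0.03 F [-0.66  0.37  2.89] M [-0.01 -0.18  0.06] w 0.0296
stop 7.38 loc [-0.0412 -0.0001  0.0574] yaw 0.02 F [ 2.52 -0.51  2.66] M [-0.12 -0.54  0.03] w 0.0299
```

View pics/w4.png

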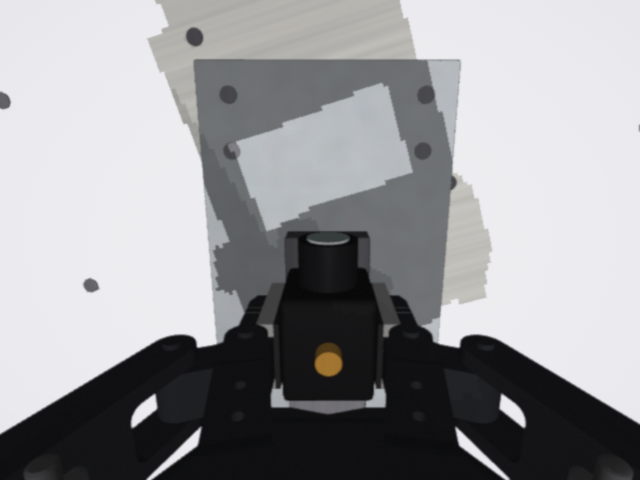

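Run:
```python
from h import *
for i in range(8):
    x=-.0385+.001*i
    t=arm.servo_line(W(x,-.0004,.0574),vel=.01,threshold=11);o=st(str(t))
    if t: break
```

```text
True 7.72 loc [-0.0414 -0.0002  0.0574] yaw 0.01 F [-2.37 -0.37  3.65] M [ 0.02 -0.07  0.  ] w 0.0297
```

Run:
```python
from h import *
for x in [-.040,-.039,-.038,-.037,-.0365]:
    arm.servo_line(W(x,-.0004,.0574),vel=.015);o=st(str(x))
    if (Rz(YAW).T@o['contact_force'])[0]<-9: break
snap("w5")
```

```text
-0.04 7.97 loc [-0.0413 -0.0003  0.0574] yaw 0.02 F [-5.31 -1.07  7.3 ] M [ 0.22  0.38 -0.04] w 0.0298
-0.039 8.22 loc [-0.0408 -0.0003  0.0573] yaw 0.04 F [-6.62 -0.53  8.58] M [0.19 0.65 0.03] w 0.0301
-0.038 8.47 loc [-0.04   -0.0003  0.0573] yaw 0.04 F [-7.53 -0.66  8.23] M [0.28 0.71 0.04] w 0.0298
-0.037 8.72 loc [-0.0391 -0.0003  0.0573] yaw 0.04 F [-7.41 -1.63  8.17] M [0.32 0.8  0.03] w 0.0297
-0.0365 8.97 loc [-0.0387 -0.0003  0.0573] yaw 0.04 F [-8.26  0.01  9.28] M [0.3  0.89 0.09] w 0.0299
```

Run:
```python
from h import *
arm.servo_line(W(-.0365,-.0004,.0584),vel=.015);st("up1")
for x in [-.0355,-.0345,-.0335,-.0325]:
    arm.servo_line(W(x,-.0004,.0584),vel=.015);o=st(str(x))
    if (Rz(YAW).T@o['contact_force'])[0]<-10: break
snap("w5")
```

```text
up1 9.28 loc [-0.038  -0.0005  0.0573] yaw 0.03 F [-3.11  0.92  0.74] M [0.32 0.3  0.05] w 0.0298
-0.0355 9.53 loc [-0.0359 -0.0008  0.0574] yaw 0.01 F [ 0.44  0.12 -3.49] M [0.14 0.15 0.04] w 0.0298
-0.0345 9.78 loc [-0.0348 -0.0007  0.0578] yaw 0.0 F [-0.06  0.65 -4.78] M [ 0.06  0.31 -0.1 ] w 0.0298
-0.0335 10.03 loc [-0.0347 -0.0007  0.0579] yaw 0.01 F [-6.    0.08 -3.58] M [ 0.15  0.99 -0.13] w 0.0299
-0.0325 10.28 loc [-0.0347 -0.0006  0.0578] yaw 0.01 F [-9.87 -0.34  0.82] M [ 0.32  1.43 -0.12] w 0.0298
```

Run:
```python
from h import *
arm.servo_line(W(-.0330,0.0,.0574),vel=.015);st("lower")
snap("w6")
arm.release();st("rel")
arm.servo_line(W(-.036,0,.15),vel=.2)
arm.goto(W(-.05,0,.26),[-90,0,YAW]);st("view");snap("w7")
im=cv2.imread("pics/w7.png");im=cv2.convertScaleAbs(im,alpha=1.7,beta=15)
cv2.imwrite("pics/w7a.png",cv2.resize(im[95:245,255:405],None,fx=4,fy=4,interpolation=cv2.INTER_CUBIC))
cv2.imwrite("pics/w7b.png",cv2.resize(im[240:390,255:405],None,fx=4,fy=4,interpolation=cv2.INTER_CUBIC))
```

```text
lower 10.57 loc [-0.0349 -0.0004  0.0574] yaw 0.01 F [-9.6  -3.21  3.65] M [-0.04  1.48 -0.25] w 0.0299
rel 11.21 loc [-0.0328  0.      0.0575] yaw 0.02 F [ 0.11 -0.31  0.24] M [-0.01 -0.03  0.08] w 0.0856
view 12.34 loc [-5.030e-02 -1.000e-04  2.592e-01] yaw 0.0 F [-0.09 -0.71 -0.81] M [ 0.01 -0.03 -0.01] w 0.0854
```

View pics/w7a.png

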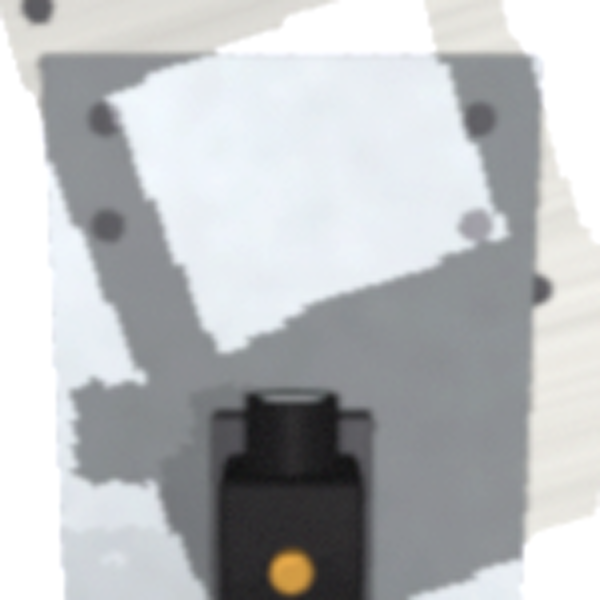

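View pics/w7b.png

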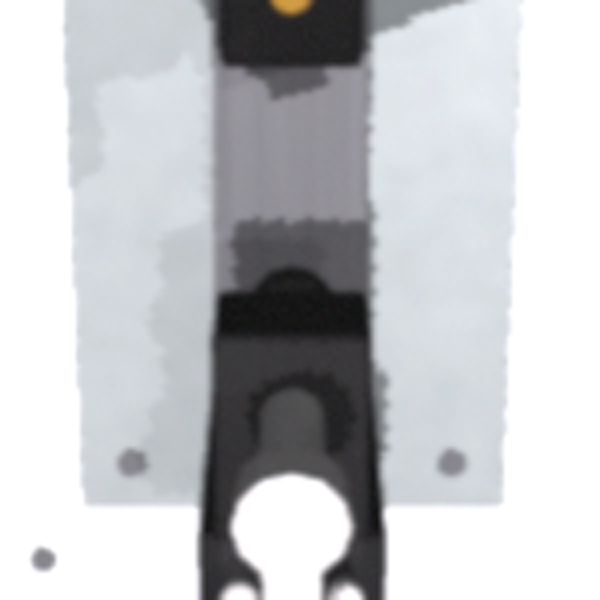

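Run:
```python
from h import *
import pickle
c=pickle.load(open("w7.pkl","rb"))
A=lambda u,v:(u/4+255-.375,v/4+95-.375); B=lambda u,v:(u/4+255-.375,v/4+240-.375)
P=[onz(c,q,.012) for q in [A(40,55),A(541,57),B(86,502),B(501,502)]]
ctr=sum(P)/4;d=P[2]+P[3]-P[0]-P[1];yaw=np.degrees(np.arctan2(d[1],d[0]));print("plate",ctr,yaw)
Rt=Rz(yaw).T; L=lambda p:(Rt@(p-ctr)).round(4)
for n,q in [("rL",A(212,412)),("rR",A(373,412)),("fL",B(216,285)),("fR",B(371,285))]: print(n,L(onz(c,q,.026)))
arm.goto(W(.15,0,.26),[-90,0,YAW+180]);st("view2");snap("w8")
im=cv2.imread("pics/w8.png");im=cv2.convertScaleAbs(im,alpha=1.7,beta=15);cv2.imwrite("pics/w8b.png",im)
```

```text
plate [0.56174516 0.11790424 0.012     ] -16.22281136477994
rL [-0.0555 -0.0193  0.014 ]
rR [-0.0554  0.0198  0.014 ]
fL [ 0.0646 -0.0202  0.014 ]
fR [0.0647 0.0206 0.014 ]
view2 14.96 loc [1.499e-01 1.000e-04 2.599e-01] yaw 180.02 F [-0.35  0.11  0.59] M [ 0.06 -0.02  0.02] w 0.0854
```

View pics/w8b.png

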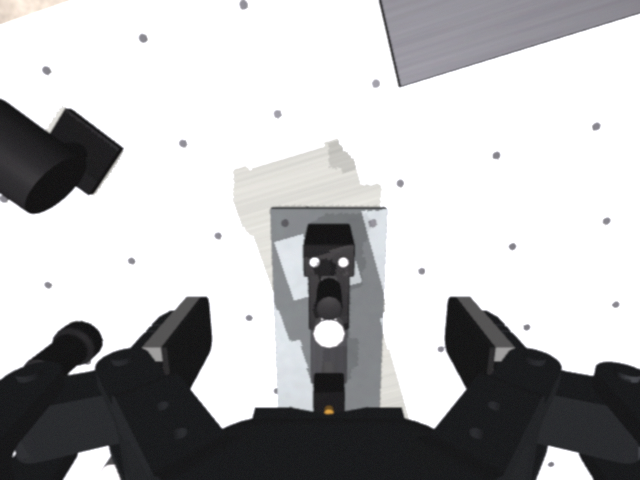

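Run:
```python
from h import *
im=cv2.imread("pics/w8b.png");cv2.imwrite("pics/w8z.png",cv2.resize(im[200:360,255:405],None,fx=3.75,fy=3.75,interpolation=2))
```

```text
(no output)
```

View pics/w8z.png

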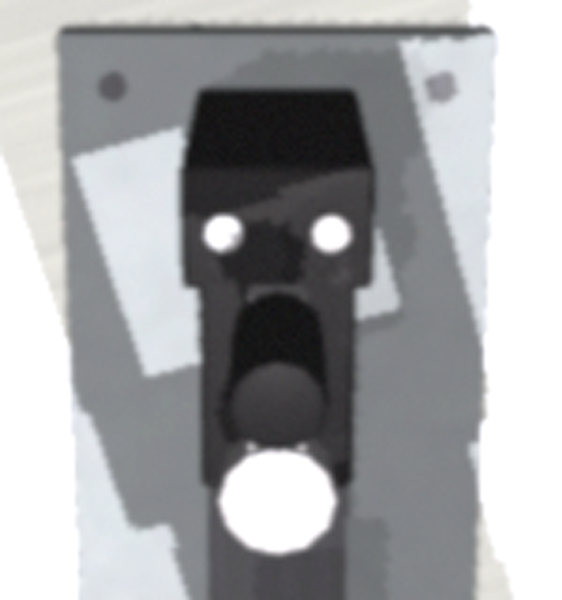

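Run:
```python
from h import *
import pickle
c=pickle.load(open("w8.pkl","rb"))
Z=lambda u,v:(u/3.75+255-.37,v/3.75+200-.37)
for n,q,z in [("c1",(60,32),.012),("c2",(493,32),.012),("top1",(183,170),.09),("top2",(373,170),.09),("knob",(278,403),.168),("knobL",(230,400),.168),("knobR",(326,400),.168),("hub",(278,500),.132),("hubL",(219,500),.132),("hubR",(338,500),.132)]: print(n,loc(onz(c,Z(*q),z)))
```

```text
c1 [0.1409 0.0591 0.012 ]
c2 [ 0.1408 -0.0584  0.012 ]
top1 [0.1245 0.0213 0.09  ]
top2 [ 0.1245 -0.0211  0.09  ]
knob [0.1048 0.0002 0.168 ]
knobL [0.1054 0.0086 0.168 ]
knobR [ 0.1053 -0.0081  0.168 ]
hub [0.0662 0.0002 0.132 ]
hubL [0.0662 0.0123 0.132 ]
hubR [ 0.0662 -0.0121  0.132 ]
```

```bash
cat >> h.py <<'E'
AX=np.array([.0657,.0002]);RAD=.038;Z0=.141
def kp(phi): 
    a=np.radians(phi);return W(AX[0]+RAD*np.cos(a),AX[1]-RAD*np.sin(a),Z0-.020*phi/360)
def kst(phi,F0=np.zeros(3),pr=True):
    o=arm.observe();l=Rz(YAW).T@(np.array(o['tool_pos'])-CTR);d=l[:2]-AX;act=np.degrees(np.arctan2(-d[1],d[0]))
    act+=360*round((phi-act)/360)
    a=np.radians(act);F=Rz(YAW).T@o['contact_force']-F0
    t=np.array([-np.sin(a),-np.cos(a)]);r=np.array([np.cos(a),-np.sin(a)])
    ft=-F[:2]@t;fr=F[:2]@r
    if pr: print(f"{o['clock']:.2f} cmd {phi:.1f} act {act:.1f} rad {np.linalg.norm(d)*1e3:.1f} z {l[2]*1e3:.1f} Ft {ft:.2f} Fr {fr:.2f} Fz {F[2]:.2f} w {o['width']*1e3:.1f}",flush=True)
    return act,ft,fr,F[2],o['clock']
E
python3 - <<'E'
from h import *
r=[-90,0,YAW+180]
p=kp(0);q=list(p);q[2]=.20
arm.goto(q,r);st("above")
arm.servo_line(p,vel=.15);st("down")
arm.close_gripper(40);kst(0)
snap("w9");snap("s9","scene")
b=cv2.imread("pics/s9.png")[200:345,280:440];cv2.imwrite("pics/s9z.png",cv2.resize(b,None,fx=4,fy=4,interpolation=2))
E
```

```text
above 15.41 loc [1.028e-01 1.000e-04 1.990e-01] yaw 180.03 F [ 0.78 -0.15  0.41] M [0.   0.01 0.03] w 0.0856
down 15.95 loc [0.1048 0.0003 0.1422] yaw 179.99 F [-0.22 -0.09  0.19] M [0.   0.03 0.01] w 0.0854
16.57 cmd 0.0 act 0.6 rad 38.2 z 141.5 Ft -1.63 Fr -0.20 Fz 2.72 w 16.6
```

View pics/w9.png

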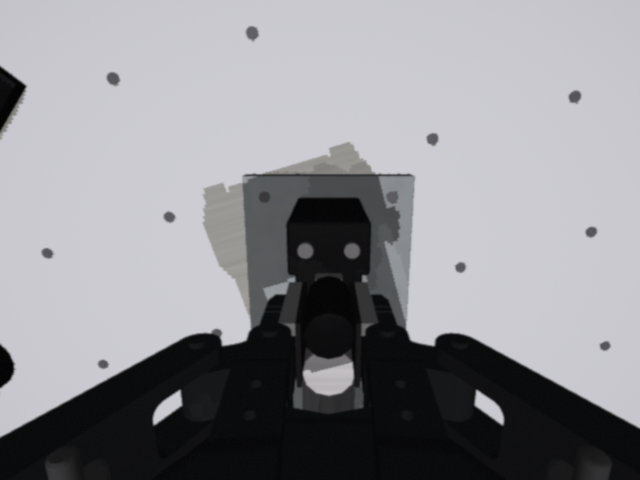

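View pics/s9z.png

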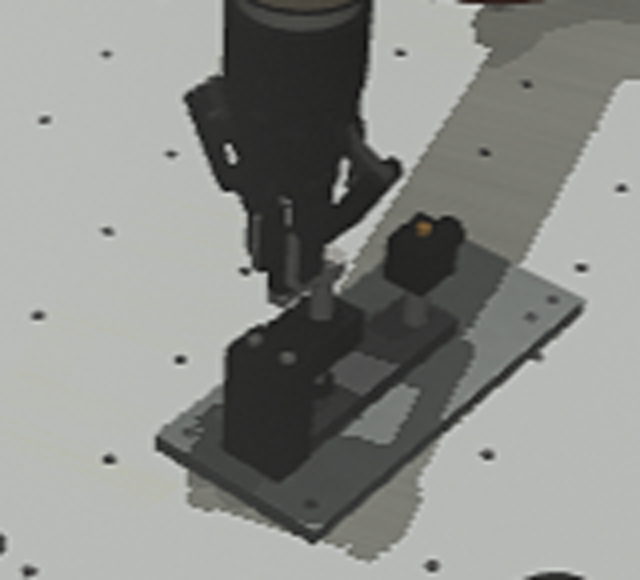

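Run:
```python
from h import *
for phi in range(6,73,6):
    arm.servo_line(kp(phi),vel=.05);a=kst(phi)
    if abs(a[1])>20 or abs(a[2])>20 or abs(a[3])>25: print("high");break
```

```text
16.93 cmd 6.0 act 3.2 rad 38.2 z 141.5 Ft 4.90 Fr -0.37 Fz 3.05 w 16.8
17.18 cmd 12.0 act 8.4 rad 38.2 z 141.2 Ft 6.64 Fr -0.40 Fz 2.19 w 17.0
17.43 cmd 18.0 act 14.2 rad 38.3 z 141.0 Ft 7.60 Fr -0.17 Fz 1.33 w 16.5
17.68 cmd 24.0 act 20.2 rad 38.3 z 140.6 Ft 8.40 Fr 0.60 Fz 0.74 w 16.3
17.93 cmd 30.0 act 26.2 rad 38.3 z 140.3 Ft 6.79 Fr 1.05 Fz 0.11 w 16.6
18.18 cmd 36.0 act 32.2 rad 38.4 z 140.0 Ft 8.02 Fr 0.24 Fz 1.31 w 16.8
18.43 cmd 42.0 act 38.2 rad 38.4 z 139.7 Ft 8.22 Fr 1.02 Fz 1.03 w 16.8
18.68 cmd 48.0 act 44.2 rad 38.4 z 139.4 Ft 6.89 Fr 1.22 Fz 0.10 w 17.2
18.93 cmd 54.0 act 50.3 rad 38.5 z 139.0 Ft 7.85 Fr 1.59 Fz 0.12 w 16.3
19.18 cmd 60.0 act 56.2 rad 38.5 z 138.7 Ft 6.25 Fr 1.21 Fz 0.47 w 17.1
19.43 cmd 66.0 act 62.2 rad 38.5 z 138.4 Ft 6.72 Fr 1.99 Fz -0.02 w 16.9
19.68 cmd 72.0 act 68.1 rad 38.5 z 138.1 Ft 7.40 Fr 1.46 Fz 1.00 w 16.8
```

Run:
```python
from h import *
import json
H=[]
for phi in range(78,421,6):
    arm.servo_line(kp(phi),vel=.06);a=kst(phi);H.append((phi,)+tuple(float(x) for x in a))
    if abs(a[1])>16 or abs(a[2])>20 or abs(a[3])>25: print("high");break
    if len(H)>12 and np.mean([h[2] for h in H[-4:]])>7.4+2.0: print("rise");break
json.dump(H,open("H.json","w"))
```

```text
19.93 cmd 78.0 act 74.1 rad 38.5 z 137.7 Ft 6.27 Fr 1.13 Fz 0.14 w 16.8
20.18 cmd 84.0 act 80.0 rad 38.6 z 137.4 Ft 7.33 Fr 1.51 Fz -0.17 w 16.3
20.43 cmd 90.0 act 86.0 rad 38.5 z 137.0 Ft 7.23 Fr 2.03 Fz -0.35 w 16.8
20.68 cmd 96.0 act 91.9 rad 38.5 z 136.7 Ft 7.57 Fr 2.14 Fz 0.28 w 16.5
20.93 cmd 102.0 act 97.9 rad 38.5 z 136.3 Ft 7.70 Fr 1.90 Fz 0.20 w 16.6
21.18 cmd 108.0 act 103.8 rad 38.5 z 136.0 Ft 7.29 Fr 2.56 Fz 1.31 w 16.5
21.43 cmd 114.0 act 109.8 rad 38.5 z 135.6 Ft 7.37 Fr 2.18 Fz 1.53 w 16.6
21.68 cmd 120.0 act 115.8 rad 38.4 z 135.3 Ft 6.87 Fr 2.40 Fz 2.30 w 16.8
21.93 cmd 126.0 act 121.8 rad 38.4 z 134.9 Ft 6.69 Fr 1.89 Fz 3.32 w 16.6
22.18 cmd 132.0 act 127.9 rad 38.4 z 134.5 Ft 7.25 Fr 4.00 Fz 2.99 w 16.8
22.43 cmd 138.0 act 133.9 rad 38.3 z 134.2 Ft 5.88 Fr 3.39 Fz 3.91 w 16.9
22.68 cmd 144.0 act 140.0 rad 38.3 z 133.8 Ft 6.54 Fr 3.39 Fz 3.87 w 16.6
22.93 cmd 150.0 act 146.2 rad 38.2 z 133.4 Ft 7.01 Fr 3.85 Fz 3.75 w 16.7
23.18 cmd 156.0 act 152.2 rad 38.2 z 133.1 Ft 7.18 Fr 5.30 Fz 4.58 w 17.0
23.43 cmd 162.0 act 158.2 rad 38.1 z 132.8 Ft 7.04 Fr 3.57 Fz 5.52 w 16.8
23.68 cmd 168.0 act 164.2 rad 38.1 z 132.4 Ft 8.03 Fr 3.98 Fz 6.57 w 16.8
23.93 cmd 174.0 act 170.1 rad 38.0 z 132.1 Ft 7.61 Fr 4.48 Fz 6.94 w 16.9
24.18 cmd 180.0 act 176.2 rad 38.0 z 131.8 Ft 9.14 Fr 3.32 Fz 7.84 w 16.5
24.43 cmd 186.0 act 182.2 rad 37.9 z 131.5 Ft 9.77 Fr 3.91 Fz 9.05 w 16.6
24.68 cmd 192.0 act 188.2 rad 37.9 z 131.1 Ft 9.22 Fr 3.71 Fz 8.19 w 16.9
24.93 cmd 198.0 act 194.3 rad 37.9 z 130.8 Ft 9.72 Fr 3.00 Fz 9.59 w 16.8
rise
```

Run:
```python
from h import *
import json
H=json.load(open("H.json"))
for phi in [202,206]:
    arm.servo_line(kp(phi),vel=.05);a=kst(phi);H.append((phi,)+tuple(float(x) for x in a))
f=[kst(phi,pr=False)[1] for _ in range(5)];print(np.round(f,2))
for _ in range(5): arm.pause(.05);H.append((phi,)+tuple(float(x) for x in kst(phi)))
json.dump(H,open("H.json","w"))
from scipy.optimize import curve_fit
A=np.array(H);g=lambda x,b,t,k:b+k*np.maximum(0,x-t)
for k in (None,3/36):
    if k: p,cv=curve_fit(lambda x,b,t:g(x,b,t,k),A[:,1],A[:,2],[7,160])
    else: p,cv=curve_fit(g,A[:,1],A[:,2],[7,160,.08])
    print(p.round(3),np.sqrt(np.diag(cv)).round(2))
```

```text
25.18 cmd 202.0 act 198.1 rad 37.8 z 130.6 Ft 10.62 Fr 3.73 Fz 9.07 w 16.2
25.43 cmd 206.0 act 202.1 rad 37.8 z 130.4 Ft 10.53 Fr 3.08 Fz 10.67 w 16.9
[10.53 10.53 10.53 10.53 10.53]
25.48 cmd 206.0 act 202.0 rad 37.8 z 130.4 Ft 11.41 Fr 3.18 Fz 9.84 w 16.6
25.52 cmd 206.0 act 202.1 rad 37.8 z 130.4 Ft 10.75 Fr 2.02 Fz 9.80 w 16.8
25.57 cmd 206.0 act 202.0 rad 37.8 z 130.4 Ft 11.83 Fr 1.58 Fz 10.12 w 16.3
25.62 cmd 206.0 act 202.0 rad 37.8 z 130.4 Ft 10.93 Fr 3.25 Fz 12.02 w 16.9
25.68 cmd 206.0 act 202.0 rad 37.8 z 130.4 Ft 10.75 Fr 3.05 Fz 10.44 w 16.8
[7.01200e+00 1.56558e+02 8.70000e-02] [0.13 3.9  0.01]
[  7.012 155.258] [0.13 2.22]
```

Run:
```python
from h import *
o=arm.observe();p=np.array(o['tool_pos']);p[2]+=.0003
arm.servo_line(p.tolist(),vel=.02);kst(202)
arm.release();kst(202)
o=arm.observe();p=np.array(o['tool_pos']);p[2]=.23
arm.servo_line(p.tolist(),vel=.15);st("up")
arm.goto(W(.10,0,.27),[-90,0,YAW+180]);snap("w10")
arm.goto(W(-.09,0,.27),[-90,0,YAW]);st("v");snap("w11");snap("s11","scene")
for n in ("w10","w11"):
    im=cv2.imread(f"pics/{n}.png");cv2.imwrite(f"pics/{n}b.png",cv2.convertScaleAbs(im,alpha=1.5,beta=15))
b=cv2.imread("pics/s11.png")[200:345,280:440];cv2.imwrite("pics/s11z.png",cv2.resize(b,None,fx=4,fy=4,interpolation=2))
```

```text
25.97 cmd 202.0 act 201.4 rad 37.8 z 130.6 Ft 2.81 Fr 0.85 Fz 2.95 w 16.4
26.64 cmd 202.0 act 202.1 rad 37.8 z 130.7 Ft 0.79 Fr 0.76 Fz -0.33 w 85.7
up 27.45 loc [0.0301 0.0142 0.2287] yaw 180.0 F [ 0.88 -0.71 -0.63] M [-0.01 -0.02 -0.01] w 0.0854
v 30.48 loc [-0.09  0.    0.27] yaw -0.01 F [-0.23  0.31  0.25] M [-0.04 -0.03 -0.02] w 0.0859
```

View pics/w10b.png

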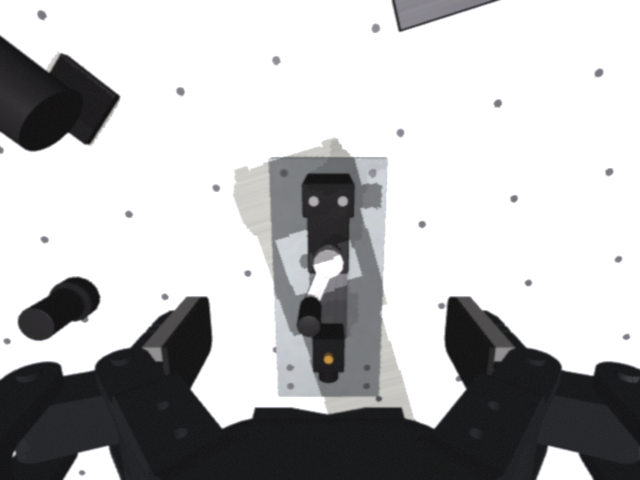

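View pics/w11b.png

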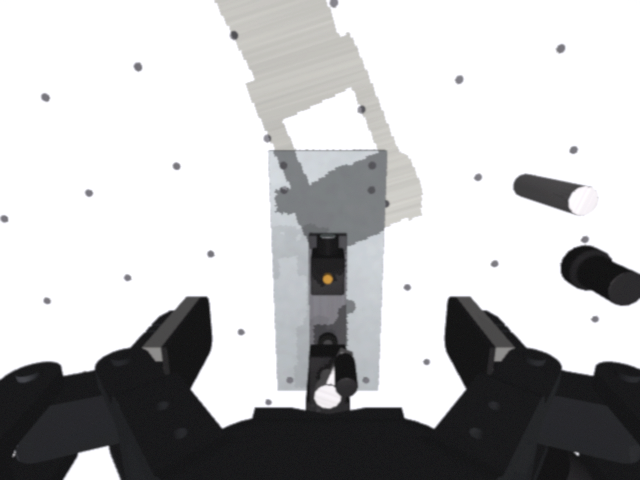

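View pics/s11z.png

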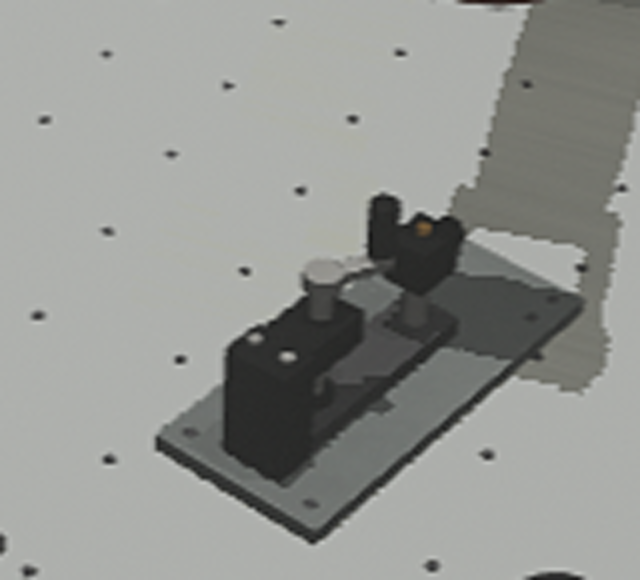

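Run:
```python
from h import *
import pickle
c=pickle.load(open("w11.pkl","rb"))
P=[onz(c,q,.012) for q in [(269,150.5),(386.5,150.5),(278,390),(380,390)]]
ctr=sum(P)/4;d=P[2]+P[3]-P[0]-P[1];yaw=np.degrees(np.arctan2(d[1],d[0]));print(ctr,yaw)
for q in [(309,234),(347,234),(311.5,335),(345.5,335)]: print((Rz(yaw).T@(onz(c,q,.026)-ctr)).round(4))
c=pickle.load(open("w10.pkl","rb"));k=loc(onz(c,(310,323),.168-.0112));print(k,np.degrees(np.arctan2(-(k[1]-AX[1]),k[0]-AX[0]))%360)
print(arm.hand_in(),arm.observe()['clock'])
```

```text
[0.56271375 0.11867823 0.012     ] -16.086172533407126
[-0.0563 -0.0197  0.014 ]
[-0.0561  0.0193  0.014 ]
[ 0.0586 -0.019   0.014 ]
[0.0589 0.0185 0.014 ]
[0.0331 0.0132 0.1568] 201.74077905447172
the job is handed in; nothing more can be done
the job is handed in; nothing more can be done
```

The detector is against the column and clamped, and I handed the job in at about 31 s on the robot's clock.

- **Positioning:** I gripped the head, straightened the foot by about 3.5° and slid it in small, slow steps. It stopped against the column at a push of about 10 N, right where I expected. The camera check after clamping showed the foot's rear end 55–56 mm behind the plate's middle; flush would be 55 mm. It was centred to within about 0.3 mm and square to within about 0.2°.
- **Clamping:** I wound the crank clockwise to about 202°. It ran freely at about 7.0 N and the pad touched at about 156°. The push ended at about 11.0 N, roughly 4 N above running freely. I took the load off the knob before letting go. Afterwards the camera still showed the crank at about 202°, and I never touched the other things on the table.

**Checks that failed or disagreed:**
- Two of the contact-stop moves triggered early because the foot was sticking and slipping. I finished the slide in small steps, reading the force after each one.
- The gripper pressed down lightly at times, up to about 9 N on the head and 12 N on the knob.
- The foot may have lifted about 0.5 mm just before contact. I lowered it flat before releasing.
- The last 1 mm difference in foot position is within the camera's accuracy, so I read it as flush.

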